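# Exchange the screw vial at the work stand

## Robot

A 6-joint arm with a two-finger parallel gripper is mounted at the origin on the work surface. World frame = base frame: x ahead of the robot, y to its left, z up, the work surface at z = 0. Lengths are in mm, angles in degrees, forces in N, time in s.
With the tool pointing down it reaches from about 300 to 850 mm from the base axis. Payload 4.2 kg.
Tool frame: the origin (TCP) lies at the very end of the fingers, on their centre line; the grasp point (between the pads) lies 19 mm behind it; x points along the fingers, z is the direction in which the jaws open and shut, and the axes are right-handed (so a half turn about x gives the same grasp; the last joint's range is limited). The gripper opens to 91 mm and grips with 3 to 60 N. Pads are 32 mm wide; open, the fingers measure 118 mm over their backs; the gripper's body (76 mm by 178 mm) begins 60 mm behind the grasp point.
Start: joints at [-74.714, 18.312, 89.639, -0, 72.044, -1.146], TCP at [162.661, -551.529, 213.976] pointing down, gripper open.
Joint ranges: [-177.97, 177.97], [-48.28, 115.42], [12.27, 149.76], [-77.06, 257.06], [2.81, 150.46], [-146.56, 146.56]. Speed limits (degrees/s): [147.25, 147.25, 180, 180, 180, 180].

## Interface

Orientations are given as [roll, pitch, yaw] about the fixed x, y, z axes, in that order (R = Rz(yaw) Ry(pitch) Rx(roll)).
In Python, from workcell import state, grab_frame, camera_info, env, search_frame, place_of gives the robot as it stands.
- The arm moves only by the tool drive_tool, never from a script. Its argument "plan" is a list of rows, each a list of 7 numbers: the turn, a rotation vector about the world's x, y, z in degrees, then the shift along the world's x, y, z in mm, then the finger opening in mm, from 0 to 91.2. In form: [[wx, wy, wz, dx, dy, dz, jaw], ...]. A call has 1 to 10 rows; each row is the pose to reach, as a shift and turn from the pose measured when the call began; what a row does not reach only later rows make up. A row lasts 1/8 s, in which the tool goes at most 62.5 mm and 10.7 degrees, less where a joint would pass 70% of its speed; a pose out of reach is approached as far as the arm can. A call with a gripper value outside its range is refused whole. The fingers move at their own pace and stop on an object; "grip_force" is the grip in N (left out, the last holds). Time passes only in rows, so rows that repeat a pose let the fingers close. It gives the time, the measured TCP pose, the force and the opening at its end, in the units of the state.
- state(): the state, without advancing time (a new reading comes with each control period).
- grab_frame(name): name is "scene" or "side" or "wrist"; returns the picture (420x560x3 uint8, red, green, blue); there is no depth.
- camera_info(name): a dict with "intrinsics" (3x3 intrinsics, pixels), "k1" (the pictures are not rectified: a ray, as slopes to the right and down, at radius r is drawn at 1 + k1 r^2 times it, then the intrinsics apply), "origin" and "orientation" of the camera in the world; the wrist camera has in their place "hand_eye" (4x4, takes a point from camera to tool coordinates, whose origin is the TCP and whose axes are the tool frame's). Camera axes: x right, y down, z forward; pixel columns grow to the right and rows downward; lengths in mm; the calibration is good to about 2 mm. A picture is of the moment at which its call begins: read the wrist's pose just before it. camera_info takes no time and is no camera call.
- env.job_done(): hands the job in, once; it reports no verdict.
Trained networks look in the newest picture that a camera, given by its name, has taken for a name from the list of things; names that differ only in an ending like _2 or _b are one class to them, and where a whole thing is asked for, a point or a joint stands for the part that bears it (a point fixed in the world has none). Each returns a list of dicts, best first, with "p" (0 to 1); they miss things now and then, are a little off and sometimes report something else, mostly with a low value. They report only what shows in the picture. A call takes as long as a camera call. They do not tell look-alikes from the thing itself.
- search_frame(camera, label): "rect" ([left, top, right, bottom] as shares, 0 to 1, of the picture: columns of its width, rows of its height, round what is visible of it).
- place_of(camera, label): "location" ([column, row] as shares, 0 to 1, of the picture: columns of its width, rows of its height: a listed point, or the origin of a listed thing).
The state is a dict: "time_s": time; "qpos": joint angles; "qvel": joint speeds; "effort": joint torques, N m; "ee_pos": TCP position; "ee_rot": TCP orientation; "force": force on the tool from outside, world axes, zero at the start; "torque": the same for the moment, N m; "gripper_width": finger opening in mm.
Only numpy, scipy, OpenCV 4.12 (cv2) and the standard library are available. Lean on these libraries where they do the work, as an engineer would, in place of code of your own. Each camera call takes 0.05 s, during which the arm holds its last target. There are 200 camera calls.

## Task

First put the short screw vial that is in the one-hole work stand away into a free hole of the inclined rack, then take the tall vial out of the rack and put it in the work stand. Both vials must go fully home, lowered rather than dropped, with caps up, and be let go. Leave the other two vials in their holes and do not disturb the other things on the bench.

Things in the scene. Friction and masses are not known exactly. Their poses are not given: they have to be found in the camera images.
- rack: Low fixed rack: dark steel base plate 110 x 234 x 10 mm carrying the inclined aluminium block. Origin: centre of the base's underside, on the table; z up, y along the row of holes; the holes lean towards -x. It may stand left or right of the robot's centre line, turned by up to 17 degrees.
- rack_block: The rack's inclined aluminium block, 46 (x) x 222 (y) x 50 mm (z), with a row of four round blind holes, 24 mm wide, 40 mm deep, 54 mm apart along y. Origin: centre of its underside; upper face at z = 50 mm in its frame. Its z axis is the hole axis, out of the holes, leaning 32 degrees from vertical towards the robot (-x). Three holes hold a vial, one is free.
- rack_mouth0 (a point): Centre of the mouth of rack hole 0 (0 to 3 along the block's +y), on the block's upper face.
- rack_mouth1 (a point): Centre of the mouth of rack hole 1 (0 to 3 along the block's +y), on the block's upper face.
- rack_mouth2 (a point): Centre of the mouth of rack hole 2 (0 to 3 along the block's +y), on the block's upper face.
- rack_mouth3 (a point): Centre of the mouth of rack hole 3 (0 to 3 along the block's +y), on the block's upper face.
- rack_floor0 (a point): Centre of the floor of rack hole 0, 40 mm below its mouth along the hole axis; a vial fully home has its underside here.
- rack_floor1 (a point): Centre of the floor of rack hole 1, 40 mm below its mouth along the hole axis; a vial fully home has its underside here.
- rack_floor2 (a point): Centre of the floor of rack hole 2, 40 mm below its mouth along the hole axis; a vial fully home has its underside here.
- rack_floor3 (a point): Centre of the floor of rack hole 3, 40 mm below its mouth along the hole axis; a vial fully home has its underside here.
- stand: Fixed upright aluminium work stand, 64 x 64 x 52 mm, on a 90 x 90 x 8 mm steel foot, with one vertical round blind hole 24 mm in diameter, 42 mm deep, in the middle of its top. Origin: centre of its underside, z up. It stands on the other side of the centre line from the rack.
- stand_mouth (a point): Centre of the stand's hole mouth, 52 mm above the table.
- stand_floor (a point): Centre of the floor of the stand's hole, 10 mm above the table.
- tall_vial: Closed clear plastic screw vial with black cap, 110 mm long over all; tube and cap 20 mm in diameter, the cap being the top 18 mm; 30 to 60 g. Origin: centre of its underside; z along its axis towards the cap. Starts fully home in one of the rack's holes, standing 70 mm out of the block.
- short_vial: The same kind of vial, 80 mm long over all (20 mm in diameter, black cap the top 18 mm); 20 to 45 g. Origin: centre of its underside; z towards the cap. Starts upright in the stand, standing 38 mm out of it.
- rack_vial_a: Another short vial, 80 mm long, in a hole of the rack (40 mm stands out); stays there. Origin: centre of its underside, z towards the cap.
- rack_vial_b: Another short vial, 80 mm long, in a hole of the rack (40 mm stands out); stays there. Origin: centre of its underside, z towards the cap.
- mouse: Black computer mouse, 105 x 60 x 33 mm, loose bystander. Origin: centre of its underside.
- screwdriver: Screwdriver lying on the bench, 190 mm long, loose bystander. Origin: underside, its x axis along the shaft.
- glue_bottle: Small white bottle, 38 mm in diameter, 95 mm high, upright loose bystander. Origin: centre of its underside.
- part_box: Small cardboard box, 75 x 55 x 30 mm, loose bystander. Origin: centre of its underside.
Things that resemble listed ones, but are neither listed nor needed, are in the scene too. Leave any red or turquoise look-alike of the tall_vial alone.

How it is judged (in metres and radians):
On the way, in this order (a step that is already met when the one before it is completed fails the run):
1. the short vial is fully home in a hole of the inclined rack and let go (((distance between short_vial and rack_floor0 below 0.008 m and angle between the z axis of short_vial and the z axis of rack_block, either way round below 0.2 rad) or (distance between short_vial and rack_floor1 below 0.008 m and angle between the z axis of short_vial and the z axis of rack_block, either way round below 0.2 rad) or (distance between short_vial and rack_floor2 below 0.008 m and angle between the z axis of short_vial and the z axis of rack_block, either way round below 0.2 rad) or (distance between short_vial and rack_floor3 below 0.008 m and angle between the z axis of short_vial and the z axis of rack_block, either way round below 0.2 rad)) and contact force between short_vial and the fingers below 0.1 N), for 0.2 s.
2. the tall vial is fully home in the work stand and let go (horizontal distance between tall_vial and stand_floor below 0.006 m and z of tall_vial in the frame of stand_floor below 0.006 m and angle between tall_vial's own z axis and vertical below 0.2 rad and contact force between tall_vial and the fingers below 0.1 N), for 0.2 s.
At the end, for the whole second after the job is handed in: Short vial in a rack hole: underside within 8 mm of the floor centre, axis within 0.2 rad of the hole's. Tall vial in the stand, cap up: underside within 6 mm of the floor centre sideways and in height, axis within 0.2 rad of vertical. Both released and at rest (all of step 1 and all of step 2 and linear speed of each of short_vial, tall_vial below 0.03 m/s); the robot touches nothing.
It fails at once if one of the two other rack vials is moved more than 20 mm (distance of any of rack_vial_a, rack_vial_b from where it was at the start of the episode above 0.02 m).
It fails at once if a loose bystander is moved more than 30 mm (distance of any of mouse, screwdriver, glue_bottle, part_box from where it was at the start of the episode above 0.03 m).
It fails at once if a vial is dropped: faster than 0.6 m/s while the fingers do not hold it ((contact force between tall_vial and the fingers below 0.1 N and linear speed of tall_vial above 0.6 m/s) or (contact force between short_vial and the fingers below 0.1 N and linear speed of short_vial above 0.6 m/s)).
It also fails if it takes over 58 s, if anything falls off the work surface, if the arm or the gripper's body presses on something with over 40 N, if the wrist force passes 120 N, or if a joint passes its speed limit or range.

## Working session

There is one attempt and no reset: what is moved stays moved. The work goes in short steps, Python scripts to look and compute and a tool call to move; the robot and the scene stay as the last step left them, time stands still between calls to the robot, and variables do not carry over. Pictures are saved under pics/ and viewed, about 8 in all and at most 12, crops included, and the job is handed in when it is done.

Besides the shell and the picture viewer there is one more tool, called as name(argument=value, ...), one argument or row to a line, values as JSON. drive_tool: Moves the arm, as the interface text tells. Its arguments: {"type":"object","properties":{"plan":{"type":"array"},"grip_force":{"type":"number"}},"required":["plan"]}

```bash
mkdir -p pics; ls; python3 - <<'E'
from workcell import *
import cv2,numpy as np
for n in ("scene","side"):
    im=grab_frame(n); cv2.imwrite(f"pics/{n}0.png",im[:,:,::-1])
    c=camera_info(n); print(n,{k:np.round(v,4).tolist() for k,v in c.items() if k!='x'})
    for l in ("rack_mouth0","rack_mouth1","rack_mouth2","rack_mouth3","stand_mouth","tall_vial","short_vial"):
        print(l,[(round(d['p'],2),np.round(d['location'],4).tolist()) for d in place_of(n,l)[:4]])
c=camera_info("wrist");print({k:np.round(v,4).tolist() for k,v in c.items()})
print(state())
a=cv2.imread("pics/scene0.png")
E
```

```text
pics
scene {'intrinsics': [[485.094, 0.0, 282.3469], [0.0, 485.094, 215.2614], [0.0, 0.0, 1.0]], 'k1': -0.0938, 'origin': [1426.6674, 272.5787, 1032.9616], 'orientation': [-136.7319, 0.0281, 105.0983]}
rack_mouth0 [(0.69, [0.6289, 0.5329]), (0.59, [0.5637, 0.5267]), (0.58, [0.6648, 0.5548]), (0.21, [0.6039, 0.5993])]
rack_mouth1 [(0.69, [0.6289, 0.5329]), (0.59, [0.5637, 0.5267]), (0.58, [0.6648, 0.5548]), (0.21, [0.6039, 0.5993])]
rack_mouth2 [(0.69, [0.6289, 0.5329]), (0.59, [0.5637, 0.5267]), (0.58, [0.6648, 0.5548]), (0.21, [0.6039, 0.5993])]
rack_mouth3 [(0.69, [0.6289, 0.5329]), (0.59, [0.5637, 0.5267]), (0.58, [0.6648, 0.5548]), (0.21, [0.6039, 0.5993])]
stand_mouth [(0.61, [0.3173, 0.5105])]
tall_vial [(0.8, [0.6188, 0.5855]), (0.58, [0.7314, 0.6617]), (0.47, [0.6777, 0.5331])]
short_vial [(0.5, [0.3221, 0.5338])]
side {'intrinsics': [[453.074, 0.0, 280.2255], [0.0, 453.074, 208.1824], [0.0, 0.0, 1.0]], 'k1': -0.0087, 'origin': [423.9899, 601.1753, 760.507], 'orientation': [-138.7894, -0.3206, -165.6172]}
rack_mouth0 [(0.97, [0.4816, 0.654]), (0.96, [0.4414, 0.7814]), (0.73, 
[... 770 characters left out ...]
.0, 0.0005, 0.0002, -0.4929], [0.0, 0.0, 0.0, 1.0]]}
{'time_s': 0.8, 'qpos': array([-7.47133173e+01,  1.83066985e+01,  8.96383075e+01,  6.50663710e-04,
        7.20449777e+01, -1.14720657e+00]), 'qvel': array([ 0.1324488 , -0.02644486,  0.03035677, -0.03174308,  0.04843474,
       -0.07596091]), 'effort': array([-7.27932329e-04, -4.12303591e+01, -2.32220203e+01,  7.27073452e-02,
        3.76208837e-02,  3.38193750e-06]), 'ee_pos': array([ 162.66700539, -551.5215153 ,  214.03281776]), 'ee_rot': array([  2.38918675,  89.98996457, -71.17712453]), 'force': array([ 1.8201392 , -1.01052434, -0.37428131]), 'torque': array([-0.00852424, -0.02059449, -0.00207866]), 'gripper_width': 91.22885581534865}
```

View pics/scene0.png

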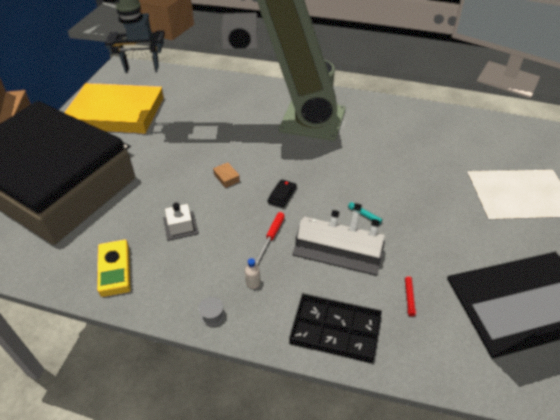

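View pics/side0.png

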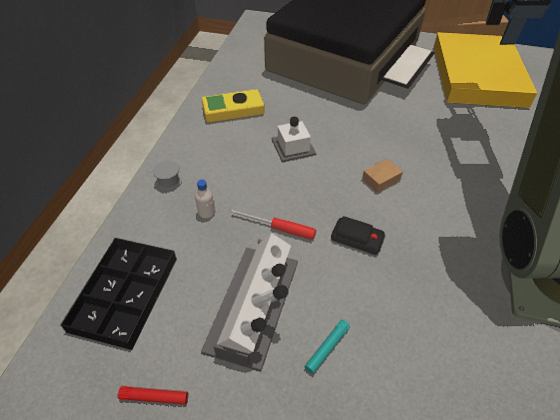

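```bash
cat > h.py <<'E'
import numpy as np,cv2
from workcell import *
from scipy.spatial.transform import Rotation as R
from scipy.optimize import least_squares
def Rm(e): return R.from_euler('xyz',e,degrees=True).as_matrix()
def cam(n,st=None):
    c=camera_info(n)
    if n=="wrist":
        T=np.eye(4);T[:3,:3]=Rm(st['ee_rot']);T[:3,3]=st['ee_pos'];T=T@c['hand_eye'];return c,T[:3,:3],T[:3,3]
    return c,Rm(c['orientation']),np.array(c['origin'])
def proj(C,P):
    c,M,o=C; q=(np.atleast_2d(P)-o)@M; s=q[:,:2]/q[:,2:]
    s=s*(1+c['k1']*(s**2).sum(1,keepdims=True)); K=np.array(c['intrinsics'])
    return s@K[:2,:2].T+K[:2,2]
def ray(C,uv):
    c,M,o=C;K=np.array(c['intrinsics']);d=(np.array(uv)-K[:2,2])/K[0,0];s=d.copy()
    for _ in range(20): s=d/(1+c['k1']*(s@s))
    return M@np.array([s[0],s[1],1])
def atz(C,uv,z):
    r=ray(C,uv);return C[2]+r*(z-C[2][2])/r[2]
W=np.array([560,420])
T32=np.radians(32)
def axis(yaw): return R.from_euler('z',yaw,degrees=True).apply([-np.sin(T32),0,np.cos(T32)])
def mouths(p):  # p = centre of mouth row xyz, yaw
    y=R.from_euler('z',p[3],degrees=True).apply([0,1,0])
    return np.array(p[:3])+np.outer((np.arange(4)-1.5)*54,y)
E
python3 - <<'E'
from h import *
S=cam("side");C=cam("scene")
ms=np.array([[.4959,.5912],[.4816,.654],[.4557,.7157],[.4414,.7814]])*W
mc=np.array([[.5637,.5267],[.6289,.5329],[.6648,.5548]])*W
for z in (60,70):
    print(z,[atz(S,m,z).round(0).tolist() for m in ms],[atz(C,m,z).round(0).tolist() for m in mc])
for ci in ([0,2,3],[0,1,3],):
  f=lambda p:np.r_[(proj(S,mouths(p))-ms).ravel(),(proj(C,mouths(p)[ci])-mc).ravel()]
  r=least_squares(f,[480,150,65,0],loss='soft_l1');print(ci,r.x.round(1),r.cost,f(r.x).round(1));print(mouths(r.x).round(1))
print(atz(S,np.array([.5255,.3079])*W,52),atz(C,np.array([.3173,.5105])*W,52))
E
```

```text
60 [[552.0, 106.0, 60.0], [551.0, 167.0, 60.0], [562.0, 224.0, 60.0], [560.0, 278.0, 60.0]] [[540.0, 127.0, 60.0], [524.0, 225.0, 60.0], [543.0, 283.0, 60.0]]
70 [[550.0, 113.0, 70.0], [549.0, 173.0, 70.0], [560.0, 230.0, 70.0], [558.0, 282.0, 70.0]] [[550.0, 129.0, 70.0], [533.0, 225.0, 70.0], [552.0, 282.0, 70.0]]
[0, 2, 3] [552.3 203.5  75.5  -3.2] 11.766102650334414 [-0.1  2.6 -1.4 -0.2  3.1 -0.6  0.  -0.3 -1.9 -2.3  0.8  4.5  0.8  0.1]
[[547.8 122.6  75.5]
 [550.8 176.5  75.5]
 [553.8 230.4  75.5]
 [556.9 284.3  75.5]]
[0, 1, 3] [552.5 204.7  76.3  -3.3] 25.53442121289807 [ -0.3   2.9  -1.6   0.1   2.7  -0.2  -0.4   0.1  -1.4  -2.4 -18.5  -0.3
   1.2   0.1]
[[547.8 123.8  76.3]
 [550.9 177.7  76.3]
 [554.1 231.6  76.3]
 [557.2 285.6  76.3]]
[ 604.81600964 -258.7852379    52.        ] [ 608.18355735 -251.66265306   52.        ]
```

```bash
python3 - <<'E'
from h import *
S=cam("side");C=cam("scene")
for uv in ((130,160),(60,235),(50,108)): print('scene',uv,atz(C,uv,0).round(0),atz(C,uv,120).round(0))
for uv in ((372,92),(370,55),(268,65),(425,10)): print('side',uv,atz(S,uv,0).round(0),atz(S,uv,120).round(0))
st=state();print(Rm(st['ee_rot']).round(3))
# target: down, tool z along yaw -23
for yaw,b in ((-23,0),):
    z=np.array([np.cos(np.radians(yaw)),np.sin(np.radians(yaw)),0]);x=np.array([0,0,-1.]);M=np.c_[x,np.cross(z,x),z]
    print(M.round(2),R.from_matrix(M@Rm(st['ee_rot']).T).as_rotvec(degrees=True))
E
```

```text
scene (130, 160) [ 376. -535.    0.] [ 498. -441.  120.]
scene (60, 235) [ 729. -578.    0.] [ 810. -479.  120.]
scene (50, 108) [ 175. -987.    0.] [ 320. -841.  120.]
side (372, 92) [ 440. -544.    0.] [ 437. -363.  120.]
side (370, 55) [ 470. -745.    0.] [ 463. -533.  120.]
side (268, 65) [ 768. -605.    0.] [ 714. -415.  120.]
side (425, 10) [  313. -1109.     0.] [ 331. -839.  120.]
[[ 0.     0.959  0.283]
 [-0.     0.283 -0.959]
 [-1.     0.     0.   ]]
[[ 0.    0.39  0.92]
 [ 0.    0.92 -0.39]
 [-1.    0.    0.  ]] [7.44525650e-03 7.21647532e-03 5.05663111e+01]
```

drive_tool(
  plan=[
    [0, 0, 5, 44, 29, 0, 91],
    [0, 0, 10, 88, 59, 0, 91],
    [0, 0, 15, 133, 88, 0, 91],
    [0, 0, 20, 177, 118, 0, 91],
    [0, 0, 26, 222, 148, 0, 91],
    [0, 0, 32, 266, 177, 0, 91],
    [0, 0, 38, 310, 206, -20, 91],
    [0, 0, 44, 355, 236, -40, 91],
    [0, 0, 50.5, 400, 265, -54, 91],
    [0, 0, 50.5, 443, 295, -54, 91],
  ],
)

```text
time_s: 2.05
ee_pos: [606.4, -255.1, 158.4]
ee_rot: [-176.6, 89.8, 160.4]
force: [-0.3, -0.1, -0.7]
gripper_width: 91.4
```

```bash
python3 - <<'E'
from h import *
st=state();im=grab_frame("wrist");cv2.imwrite("pics/w1.png",im[:,:,::-1]);print(st['ee_pos'],st['ee_rot'],st['qvel'].round(1))
C=cam("wrist",st)
for l,z in (("stand_mouth",52),("short_vial",10)):
    for d in place_of("wrist",l)[:3]:
        uv=np.array(d['location'])*W;print(l,d['p'],uv,atz(C,uv,z))
for d in search_frame("wrist","short_vial")[:2]: print(d)
E
```

```text
[ 606.37592176 -255.11811763  158.35266078] [-176.56559113   89.84875661  160.41393503] [ 32.1  18.  -33.3  -0.1  13.1  33.4]
stand_mouth 0.89 [276.08 214.2 ] [ 604.74738639 -255.94638029   52.        ]
short_vial 0.84 [277.704 203.7  ] [ 606.62187932 -255.74161358   10.        ]
{'rect': [0.472, 0.4786, 0.5104, 0.5617], 'p': 0.62}
{'rect': [0.3923, 0.3524, 0.59, 0.6048], 'p': 0.46}
```

View pics/w1.png

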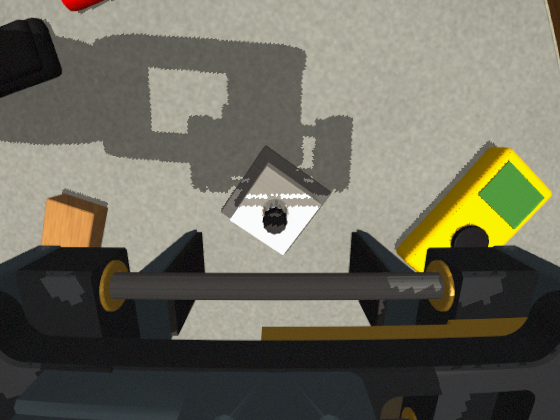

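The wrist view shows the cap at about (275, 217) and the stand centred between the fingers. The arm was still moving, so I'll measure again now it has settled.

```bash
python3 - <<'E'
from h import *
st=state();im=grab_frame("wrist");cv2.imwrite("pics/w2.png",im[:,:,::-1]);print(st['ee_pos'],st['ee_rot'],st['qvel'].round(1))
C=cam("wrist",st)
for l,z in (("stand_mouth",52),("short_vial",10)):
    for d in place_of("wrist",l)[:3]:
        uv=np.array(d['location'])*W;print(l,d['p'],uv,atz(C,uv,z))
b=(im.max(2)<60).astype(np.uint8);b[235:]=0;b[:180]=0;b[:,:250]=0;b[:,310:]=0
n,lab,s,c=cv2.connectedComponentsWithStats(b)
for i in range(1,n):
    if s[i,4]>60: print(s[i],c[i],atz(C,c[i],88))
E
```

```text
[ 605.99820395 -255.87363823  159.51525117] [-147.62329172   89.94880862 -170.58059964] [-2.  -1.2  1.2 -0.4  0.  -0. ]
stand_mouth 0.58 [276.528 212.184] [ 605.61227147 -255.39433159   52.        ]
short_vial 0.83 [275.408 202.314] [ 604.63611603 -254.44477645   10.        ]
[263 206  24  20 325] [274.24615385 216.62153846] [ 605.93432225 -249.66744638   88.        ]
```

drive_tool(
  plan=[
    [0, 0, 0, 0, 0.5, -40, 91],
    [0, 0, 0, 0, 0.5, -80, 60],
    [0, 0, 0, -0.5, 0.5, -101, 45],
    [0, 0, 0, -0.5, 0.5, -101, 30],
    [0, 0, 0, -0.5, 0.5, -101, 10],
    [0, 0, 0, -0.5, 0.5, -101, 10],
    [0, 0, 0, -0.5, 0.5, -101, 10],
  ],
  grip_force=20,
)

```text
time_s: 3.28
ee_pos: [604.7, -257.1, 60.3]
ee_rot: [-12.0, 89.9, -35.2]
force: [-0.2, 0.2, 0.8]
gripper_width: 33.7
```

drive_tool(
  plan=[
    [0, 0, 0, 0.5, 1, -1, 10],
    [0, 0, 0, 0.5, 1, -1, 10],
    [0, 0, 0, 0.5, 1, -1, 10],
    [0, 0, 0, 0.5, 1, -1, 10],
  ],
)

```text
time_s: 3.78
ee_pos: [605.4, -256.1, 59.6]
ee_rot: [-5.6, 89.9, -28.8]
force: [-0.8, -0.3, 2.8]
gripper_width: 19.2
```

```bash
cat >> h.py <<'E'
def Rrack(yaw):
    x=-axis(yaw);z=R.from_euler('z',yaw,degrees=True).apply([np.cos(T32),0,np.sin(T32)]);return np.c_[x,np.cross(z,x),z]
def turn(M,st): return R.from_matrix(M@Rm(st['ee_rot']).T).as_rotvec(degrees=True).round(2)
E
python3 - <<'E'
from h import *
st=state();print(st['ee_pos'],turn(Rrack(-3.2),st),st['gripper_width'])
E
```

```text
[ 605.44871205 -256.09597918   59.59868731] [ -7.28 -31.18  19.43] 19.210536047610756
```

drive_tool(
  plan=[
    [0, 0, 0, 0, 0, 45, 10],
    [0, 0, 0, 0, 0, 95, 10],
    [0, 0, 2, -10, 35, 140, 10],
    [-1, -4, 4, -25, 85, 165, 10],
    [-2, -9, 7, -42, 137, 165, 10],
    [-3, -14, 10, -60, 188, 165, 10],
    [-4.5, -19, 13, -77, 239, 160, 10],
    [-5.5, -24, 16, -94, 290, 150, 10],
    [-6.5, -28, 18, -111, 340, 135, 10],
    [-7.3, -31.2, 19.4, -126, 383, 125, 10],
  ],
)

```text
time_s: 5.03
ee_pos: [479.0, 123.5, 184.5]
ee_rot: [-0.1, 58.3, -3.4]
force: [-0.1, -0.1, -0.2]
gripper_width: 19.7
```

drive_tool(
  plan=[
    [0, 0, 0, 0, 0, 0, 10],
    [0, 0, 0, 0, 0, 0, 10],
  ],
)

```text
time_s: 5.28
ee_pos: [479.1, 123.5, 184.7]
ee_rot: [-0.1, 58.3, -3.4]
force: [0.0, -0.4, 0.2]
gripper_width: 19.4
```

```bash
python3 - <<'E'
from h import *
st=state();im=grab_frame("wrist");cv2.imwrite("pics/w3.png",im[:,:,::-1]);print(st['ee_pos'],turn(Rrack(-3.2),st),st['qpos'].round(0),st['qvel'].round(1),st['gripper_width'])
C=cam("wrist",st)
for d in place_of("wrist","rack_mouth0")[:6]:
    uv=np.array(d['location'])*W;print(d['p'],uv,atz(C,uv,66),atz(C,uv,76))
print(proj(C,mouths([552.3,203.5,75.5,-3.2])))
for d in place_of("wrist","tall_vial")[:2]+place_of("wrist","short_vial")[:2]: print(d)
E
```

```text
[479.0749588  123.49348246 184.7082197 ] [ 0.06 -0.3   0.11] [ 22.   1. 125. -28.  28.  47.] [-1.9  0.1 -1.2  0.  -0.3  0.4] 19.35765827853773
0.97 [277.424  94.92 ] [559.83712709 231.68673571  66.        ] [553.54383103 230.54397731  76.        ]
0.56 [278.32 205.38] [554.7081843  118.61389245  66.        ] [548.60860008 121.74171153  76.        ]
0.55 [276.528  33.81 ] [561.93096301 287.44438226  66.        ] [555.55858617 284.19574819  76.        ]
[[277.35574515 204.60944363]
 [277.37198174 152.07264263]
 [277.38571685  95.07667804]
 [277.39557236  33.90690726]]
{'location': [0.2443, 0.0638], 'p': 0.84}
{'location': [0.5009, 0.2379], 'p': 0.61}
{'location': [0.4955, 0.5502], 'p': 0.56}
```

View pics/w3.png

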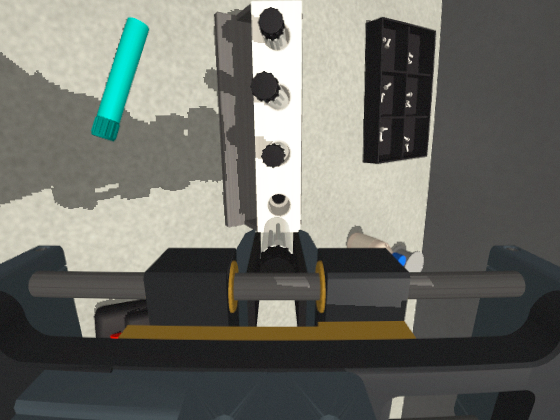

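Predicted and detected mouths agree to about 1 px (free hole 0 at (278, 205); tall vial in hole 2). Next I'll bring the vial tip close to the mouth.

drive_tool(
  plan=[
    [0, -0.3, 0, 18, 0.3, -28, 10],
    [0, -0.3, 0, 36.4, 0.6, -56.4, 10],
    [0, -0.3, 0, 36.4, 0.6, -56.4, 10],
    [0, -0.3, 0, 36.4, 0.6, -56.4, 10],
  ],
)

```text
time_s: 5.98
ee_pos: [516.7, 122.4, 129.3]
ee_rot: [-0.0, 57.9, -3.6]
force: [-0.6, 0.6, -0.2]
gripper_width: 19.6
```

```bash
python3 - <<'E'
from h import *
st=state();im=grab_frame("wrist");print(st['ee_pos'],turn(Rrack(-3.2),st),st['qvel'].round(1),st['force'].round(1))
c=cv2.resize(im[140:260,200:360],None,fx=5,fy=5,interpolation=cv2.INTER_CUBIC)
cv2.imwrite("pics/w4.png",c[:,:,::-1])
C=cam("wrist",st);ms=[]
for d in place_of("wrist","rack_mouth0")[:6]:
    uv=np.array(d['location'])*W;print(d['p'],uv.round(1),atz(C,uv,75.7).round(1))
tip=st['ee_pos']+Rm(st['ee_rot'])[:,0]*49.6
print(proj(C,np.r_[mouths([552.3,203.5,75.5,-3.2]),[tip]]).round(1),tip)
E
```

```text
[516.67090827 122.4223456  129.32192935] [0.01 0.09 0.38] [ 0.5 -1.2 -0.1 -0.2 -0.2  0.3] [-0.6  0.6 -0.2]
0.91 [273.1  83.8] [554.2 230.9  75.7]
0.87 [275.3 223.7] [549.3 122.7  75.7]
0.79 [274.7 158.1] [552.1 176.3  75.7]
0.7 [259.1 123.8] [540.2 202.7  75.7]
0.57 [272.3   6.6] [556.9 282.7  75.7]
[[273.6 224.1]
 [273.1 158. ]
 [272.5  84.4]
 [272.    4.1]
 [276.4 231.3]] [542.96818283 120.77216847  87.2994322 ]
```

View pics/w4.png

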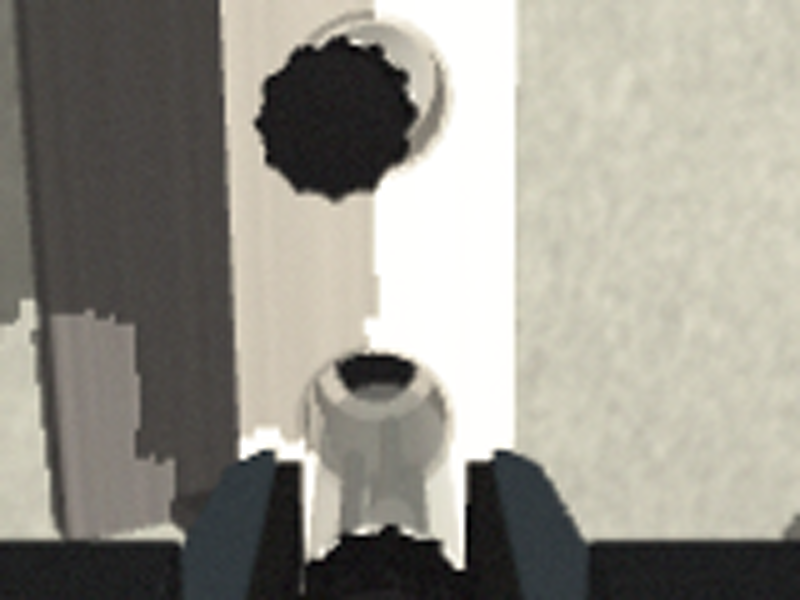

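drive_tool(
  plan=[
    [0, 0.1, 0.4, -1, 2.2, -0.7, 10],
    [0, 0.1, 0.4, -1, 2.2, -0.7, 10],
    [0, 0.1, 0.4, -1, 2.2, -0.7, 10],
  ],
)

```text
time_s: 6.45
ee_pos: [515.6, 125.2, 129.6]
ee_rot: [0.1, 57.9, -3.1]
force: [-0.1, -0.3, 0.3]
gripper_width: 19.7
```

```bash
cat >> h.py <<'E'
def rel(mouth,yaw=-3.2,L=49.6):
    st=state();M=Rrack(yaw);d=st['ee_pos']+Rm(st['ee_rot'])[:,0]*L-mouth
    print('tip rel mouth: along a %.1f, row y %.1f, zt %.1f'%(-d@M[:,0],d@M[:,1],d@M[:,2]),turn(M,st),'F',st['force'].round(1),'w',round(st['gripper_width'],1),st['ee_pos'].round(1))
E
python3 - <<'E'
from h import *
rel(np.array([548.8,122.3,75.7]))
E
```

```text
tip rel mouth: along a 13.8, row y 1.1, zt 0.4 [-0.03  0.1  -0.08] F [-0.1 -0.3  0.3] w 19.7 [515.6 125.2 129.6]
```

drive_tool(
  plan=[
    [0, 0, 0, 3.5, -1, -6, 10],
    [0, 0, 0, 6.5, -1.3, -11, 10],
    [0, 0, 0, 9.5, -1.5, -16, 10],
    [0, 0, 0, 12.3, -1.7, -20.6, 10],
    [0, 0, 0, 12.3, -1.7, -20.6, 10],
  ],
)

```text
time_s: 7.08
ee_pos: [527.6, 122.3, 108.6]
ee_rot: [-0.2, 58.0, -3.4]
force: [1.0, -3.3, -0.7]
gripper_width: 19.8
```

```bash
python3 - <<'E'
from h import *
rel(np.array([548.8,122.3,75.7]))
E
```

```text
tip rel mouth: along a -10.4, row y -1.3, zt -0.5 [ 0.11  0.03 -0.01] F [ 1.  -3.3 -0.7] w 19.8 [527.6 122.3 108.6]
```

drive_tool(
  plan=[
    [0, 0, 0, 3, -0.2, -5, 10],
    [0, 0, 0, 6, -0.4, -10, 10],
    [0, 0, 0, 9, -0.6, -15, 10],
    [0, 0, 0, 12, -0.7, -19.5, 10],
    [0, 0, 0, 14.5, -0.8, -23.3, 10],
    [0, 0, 0, 14.5, -0.8, -23.3, 10],
  ],
)

```text
time_s: 7.82
ee_pos: [542.2, 121.4, 84.7]
ee_rot: [-0.3, 58.0, -3.4]
force: [2.7, -4.3, -1.8]
gripper_width: 19.1
```

```bash
python3 - <<'E'
from h import *
rel(np.array([548.8,122.3,75.7]))
E
```

```text
tip rel mouth: along a -38.5, row y -1.4, zt -0.8 [ 0.13 -0.03 -0.  ] F [ 2.7 -4.3 -1.8] w 19.1 [542.2 121.4  84.7]
```

drive_tool(
  plan=[
    [0, 0, 0, 0.7, -0.8, -1.2, 10],
    [0, 0, 0, 1.3, -0.8, -2.2, 10],
    [0, 0, 0, 1.3, -0.8, -2.2, 10],
  ],
)

```text
time_s: 8.2
ee_pos: [543.5, 120.9, 82.5]
ee_rot: [-0.2, 58.0, -3.3]
force: [0.4, -1.5, -0.4]
gripper_width: 19.6
```

```bash
python3 - <<'E'
from h import *
rel(np.array([548.8,122.3,75.7]))
E
```

```text
tip rel mouth: along a -41.1, row y -1.8, zt -0.8 [ 0.1  -0.01 -0.03] F [ 0.4 -1.5 -0.4] w 19.6 [543.5 120.9  82.5]
```

drive_tool(
  plan=[
    [0, 0, 0, 0.8, -0.3, -1.3, 10],
    [0, 0, 0, 1.6, -0.3, -2.5, 10],
    [0, 0, 0, 1.6, -0.3, -2.5, 10],
  ],
)

```text
time_s: 8.57
ee_pos: [545.2, 120.7, 79.9]
ee_rot: [-0.2, 58.0, -3.3]
force: [0.8, -0.7, -1.0]
gripper_width: 19.4
```

```bash
python3 - <<'E'
from h import *
rel(np.array([548.8,122.3,75.7]))
E
```

```text
tip rel mouth: along a -44.2, row y -1.8, zt -0.7 [ 0.09 -0.01 -0.05] F [ 0.8 -0.7 -1. ] w 19.4 [545.2 120.7  79.9]
```

drive_tool(
  plan=[
    [0, 0, 0, 0.8, -0.1, -1.3, 10],
    [0, 0, 0, 1.5, -0.1, -2.4, 10],
    [0, 0, 0, 1.5, -0.1, -2.4, 10],
  ],
)

```text
time_s: 8.95
ee_pos: [546.8, 120.7, 77.4]
ee_rot: [-0.2, 58.0, -3.3]
force: [1.3, -1.2, -0.1]
gripper_width: 19.4
```

```bash
python3 - <<'E'
from h import *
rel(np.array([548.8,122.3,75.7]))
im=grab_frame("side");c=cv2.resize(im[210:370,190:390],None,fx=4,fy=4,interpolation=cv2.INTER_CUBIC);cv2.imwrite("pics/s5.png",c[:,:,::-1])
E
```

```text
tip rel mouth: along a -47.1, row y -1.8, zt -0.7 [ 0.09 -0.02 -0.05] F [ 1.3 -1.2 -0.1] w 19.4 [546.8 120.7  77.4]
```

View pics/s5.png

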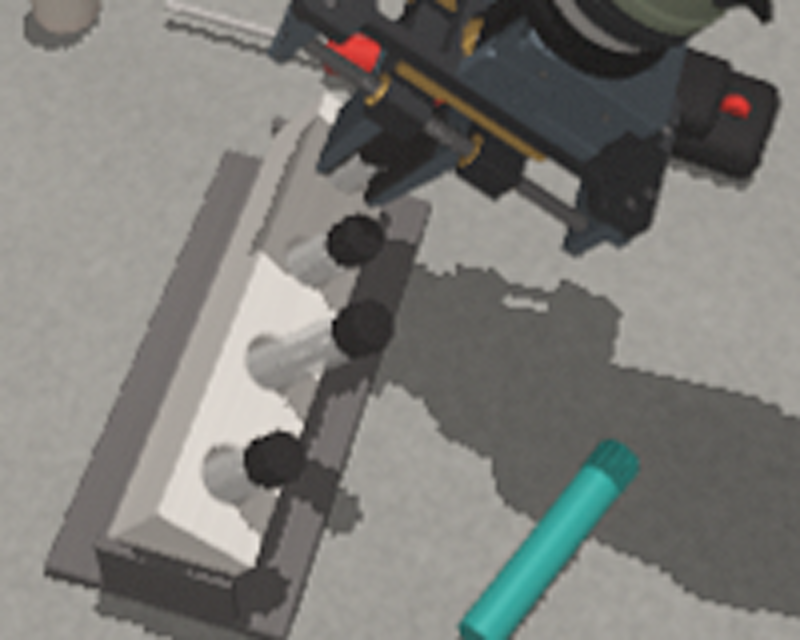

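The side crop shows the fingertips still clear of the block face. The force shows no floor contact yet, so I'll keep lowering in small steps.

drive_tool(
  plan=[
    [0, 0, 0, 0.5, 0, -0.9, 10],
    [0, 0, 0, 1, 0, -1.7, 10],
    [0, 0, 0, 1, 0, -1.7, 10],
  ],
)

```text
time_s: 9.38
ee_pos: [547.2, 120.9, 76.9]
ee_rot: [-0.1, 57.9, -3.2]
force: [-10.0, 0.3, 13.6]
gripper_width: 19.5
```

drive_tool(
  plan=[
    [0, 0, 0, 0.5, 0, -0.9, 10],
    [0, 0, 0, 1, 0, -1.7, 10],
    [0, 0, 0, 1, 0, -1.7, 10],
  ],
)

```text
time_s: 9.75
ee_pos: [547.5, 121.3, 76.7]
ee_rot: [0.0, 57.8, -3.1]
force: [-14.6, 0.6, 18.5]
gripper_width: 19.3
```

```bash
python3 - <<'E'
from h import *
rel(np.array([548.8,122.3,75.7]))
im=grab_frame("wrist");c=cv2.resize(im[140:260,200:360],None,fx=4,fy=4,interpolation=cv2.INTER_CUBIC);cv2.imwrite("pics/w6.png",c[:,:,::-1])
E
```

```text
tip rel mouth: along a -48.1, row y -1.0, zt -0.4 [-0.02  0.2  -0.1 ] F [-14.6   0.6  18.5] w 19.3 [547.5 121.3  76.7]
```

View pics/w6.png

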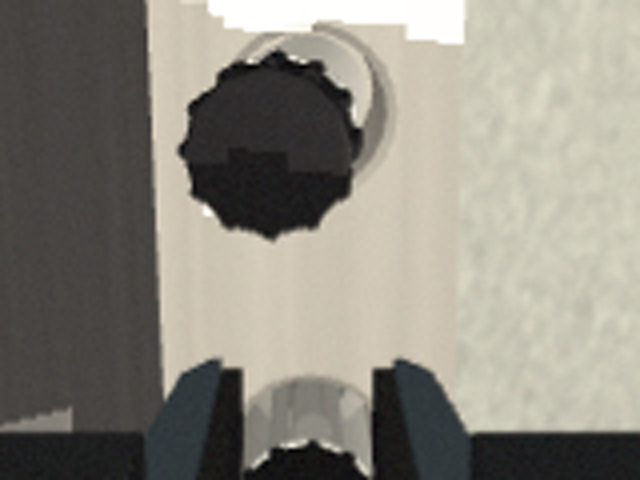

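drive_tool(
  plan=[
    [0, -0.2, 0, -0.6, 0, 1, 10],
    [0, -0.2, 0, -0.6, 0, 1, 45],
    [0, -0.2, 0, -0.6, 0, 1, 45],
    [0, -0.2, 0, -0.6, 0, 1, 45],
    [0, -0.2, 0, -0.6, 0, 1, 45],
    [0, -0.2, 0, -0.6, 0, 1, 45],
  ],
)

```text
time_s: 10.55
ee_pos: [546.9, 121.3, 77.6]
ee_rot: [0.1, 57.6, -3.0]
force: [-0.9, 0.4, 0.0]
gripper_width: 45.2
```

drive_tool(
  plan=[
    [0, 0.3, 0, -13, 0.8, 21, 45],
    [0, 0.3, 0, -29, 1.6, 46, 45],
    [0, 0.3, 0, -45, 2.5, 72, 45],
    [0, 0.3, 0, -53, 2.9, 85, 45],
    [0, 0.3, 0, -53, 2.9, 85, 45],
  ],
)

```text
time_s: 11.18
ee_pos: [494.1, 124.5, 163.8]
ee_rot: [0.2, 57.8, -2.9]
force: [0.3, 0.2, 0.5]
gripper_width: 45.4
```

```bash
python3 - <<'E'
from h import *
st=state();im=grab_frame("wrist");cv2.imwrite("pics/w7.png",im[:,:,::-1]);print(st['ee_pos'],turn(Rrack(-3.2),st))
C=cam("wrist",st)
for d in place_of("wrist","rack_mouth0")[:6]: print(d['p'],np.array(d['location'])*W)
p=[557.5,201.4,68.9,-3.2];m=mouths(p);a=axis(-3.2);print(m)
print('mouths',proj(C,m).round(1).tolist());print('captops',proj(C,m+a*np.array([[40],[40],[70],[40]])).round(1).tolist())
p=[552.3,203.5,75.5,-3.2];m=mouths(p);print('old',proj(C,m).round(1).tolist());print('captops',proj(C,m+a*np.array([[40],[40],[70],[40]])).round(1).tolist())
E
```

```text
[494.08961349 124.50759077 163.79843256] [-0.08  0.23 -0.12]
0.82 [270.592  28.686]
0.81 [273.784 156.912]
0.66 [276.304  95.508]
0.65 [275.296 214.494]
[[552.9784581  120.5262981   68.9       ]
 [555.99281937 174.44209937  68.9       ]
 [559.00718063 228.35790063  68.9       ]
 [562.0215419  282.2737019   68.9       ]]
mouths [[275.7, 212.6], [275.7, 157.5], [275.8, 97.5], [275.9, 32.8]]
captops [[275.8, 224.2], [275.8, 160.8], [276.0, 84.1], [276.0, 14.7]]
old [[274.7, 213.0], [274.7, 156.1], [274.7, 94.1], [274.7, 27.2]]
captops [[274.6, 225.0], [274.6, 159.3], [274.5, 78.9], [274.6, 7.3]]
```

View pics/w7.png

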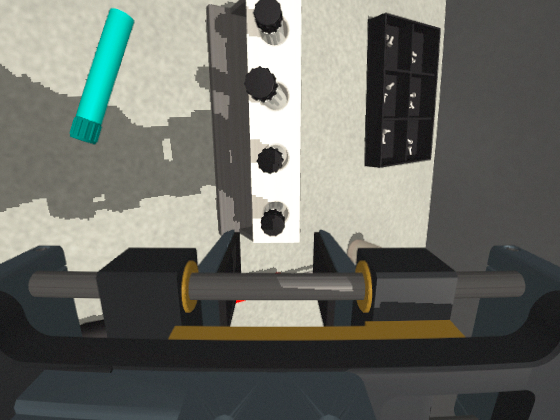

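drive_tool(
  plan=[
    [0, -1, 0, -2, 27, 0, 60],
    [0, -2, 0, -3, 54, -1, 60],
    [0, -4, 0, -5, 82, -2, 60],
    [0, -4.8, 0, -7, 109, -2.4, 60],
    [0, -4.8, 0, -7, 109, -2.4, 60],
    [0, -4.8, 0, -7, 109, -2.4, 60],
  ],
)

```text
time_s: 12.02
ee_pos: [486.7, 232.4, 158.9]
ee_rot: [0.3, 53.2, -2.9]
force: [-0.2, -0.3, -0.1]
gripper_width: 59.5
```

```bash
python3 - <<'E'
from h import *
st=state();im=grab_frame("wrist");cv2.imwrite("pics/w8.png",im[:,:,::-1])
C=cam("wrist",st);X=Rm(st['ee_rot']);print(st['ee_pos'],X[:,0].round(3))
# where tool axis projects, at 10..60 mm beyond the TCP
for s in (10,28,60): print(s,proj(C,st['ee_pos']+X[:,0]*s).round(1))
b=(im.max(2)<50).astype(np.uint8);b[:,:220]=0;b[:,330:]=0;b[260:]=0
n,lab,s,c=cv2.connectedComponentsWithStats(b)
for i in range(1,n):
    if s[i,4]>80: print(s[i],c[i].round(1))
E
```

```text
[486.70005383 232.40829586 158.94724918] [ 0.598 -0.03  -0.801]
10 [[276.2 250. ]]
28 [[276.2 240.7]]
60 [[276.3 227.3]]
[262 217  27  30 586] [275.3 232. ]
[220 233   8  27 212] [223.5 246.2]
[326 233   4  27 100] [327.6 246.8]
```

View pics/w8.png

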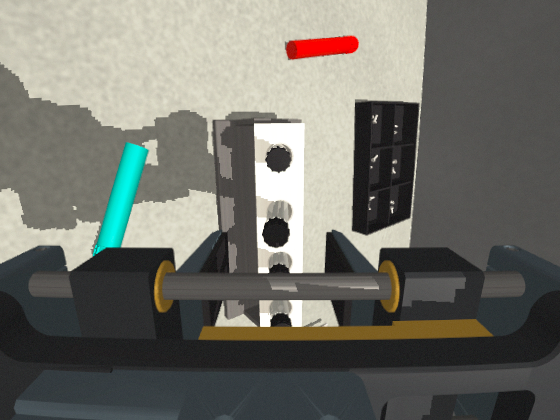

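drive_tool(
  plan=[
    [0, 0, 0, 14, -0.7, -19, 60],
    [0, 0, 0, 30, -1.5, -40, 60],
    [0, 0, 0, 43, -2.1, -58, 60],
    [0, 0, 0, 47.8, -2.4, -64, 45],
    [0, 0, 0, 47.8, -2.4, -64, 10],
    [0, 0, 0, 47.8, -2.4, -64, 10],
    [0, 0, 0, 47.8, -2.4, -64, 10],
    [0, 0, 0, 47.8, -2.4, -64, 10],
    [0, 0, 0, 47.8, -2.4, -64, 10],
    [0, 0, 0, 47.8, -2.4, -64, 10],
  ],
  grip_force=20,
)

```text
time_s: 13.32
ee_pos: [534.7, 230.0, 95.8]
ee_rot: [0.4, 53.1, -2.8]
force: [-2.5, -0.5, 6.0]
gripper_width: 19.6
```

```bash
python3 - <<'E'
from h import *
rel(np.array([559,229.2,68.9]),L=75)
E
```

```text
tip rel mouth: along a -39.0, row y -0.3, zt 0.0 [ 0.04  4.86 -0.06] F [-2.5 -0.5  6. ] w 19.6 [534.7 230.   95.8]
```

drive_tool(
  plan=[
    [0, 2.4, 0, 1, 0, 4.3, 10],
    [0, 4.9, 0, 1, 0.2, 10.4, 10],
    [0, 4.9, 0, -3, 0.4, 16.5, 10],
    [0, 4.9, 0, -8, 0.8, 25, 10],
    [0, 4.9, 0, -13.3, 1, 33.3, 10],
    [0, 4.9, 0, -24, 1.6, 50, 10],
    [0, 4.9, 0, -37, 2.4, 71, 10],
    [0, 4.9, 0, -50, 3, 93, 10],
    [0, 4.9, 0, -60, 3.6, 108, 10],
  ],
)

```text
time_s: 14.45
ee_pos: [473.9, 233.7, 205.2]
ee_rot: [0.0, 58.0, -3.1]
force: [0.4, -0.4, -0.5]
gripper_width: 19.4
```

```bash
python3 - <<'E'
from h import *
rel(np.array([559,229.2,68.9]),L=75)
st=state()
z=np.array([np.cos(np.radians(-23)),np.sin(np.radians(-23)),0]);x=np.array([0,0,-1.]);M=np.c_[x,np.cross(z,x),z]
print(turn(M,st),np.array([605.5,-255.5,150])-st['ee_pos'],st['qpos'].round(0))
E
```

```text
tip rel mouth: along a 85.8, row y -0.1, zt 0.0 [-0.01  0.04 -0.1 ] F [ 0.4 -0.4 -0.5] w 19.4 [473.9 233.7 205.2]
[  7.26  31.36 -19.37] [ 131.58495049 -489.24984609  -55.22864956] [ 38.   4. 118. -34.  38.  64.]
```

drive_tool(
  plan=[
    [0, 0, 0, 5, -35, 20, 10],
    [1, 4, -2, 18, -85, 35, 10],
    [2, 8, -5, 32, -137, 40, 10],
    [3, 13, -8, 46, -190, 40, 10],
    [4, 18, -11, 60, -243, 40, 10],
    [5, 22, -14, 75, -296, 40, 10],
    [6, 26, -16, 90, -349, 30, 10],
    [6.7, 29, -18, 105, -400, 10, 10],
    [7.3, 31.4, -19.4, 119, -447, -15, 10],
    [7.3, 31.4, -19.4, 131.6, -489, -40, 10],
  ],
)

```text
time_s: 15.7
ee_pos: [606.2, -256.9, 164.3]
ee_rot: [-171.5, 90.0, 165.5]
force: [0.2, 0.5, -0.3]
gripper_width: 19.7
```

drive_tool(
  plan=[
    [0, 0, 0, 0, 0, 0, 10],
    [0, 0, 0, 0, 0, 0, 10],
  ],
)

```text
time_s: 15.95
ee_pos: [605.9, -256.2, 164.4]
ee_rot: [177.7, 89.9, 154.7]
force: [-0.1, -0.1, 0.3]
gripper_width: 19.5
```

```bash
python3 - <<'E'
from h import *
st=state();im=grab_frame("wrist");c=cv2.resize(im[130:260,180:380],None,fx=4,fy=4,interpolation=cv2.INTER_CUBIC);cv2.imwrite("pics/w9.png",c[:,:,::-1])
C=cam("wrist",st);X=Rm(st['ee_rot']);print(st['ee_pos'],X[:,0].round(3),st['gripper_width'])
for d in place_of("wrist","stand_mouth")[:3]:
    uv=np.array(d['location'])*W;print(d['p'],uv.round(1),atz(C,uv,52).round(1))
t=st['ee_pos']+X[:,0]*75;print('tip',t,proj(C,t),proj(C,[605.5,-255.5,52]))
E
```

```text
[ 605.92468386 -256.23114835  164.41850099] [-0.001  0.001 -1.   ] 19.506659336228775
0.57 [276.7 211.4] [ 605.5 -256.1   52. ]
tip [ 605.82532759 -256.18418458   89.41858151] [[277.06678877 221.8996658 ]] [[276.47487618 210.79648927]]
```

View pics/w9.png

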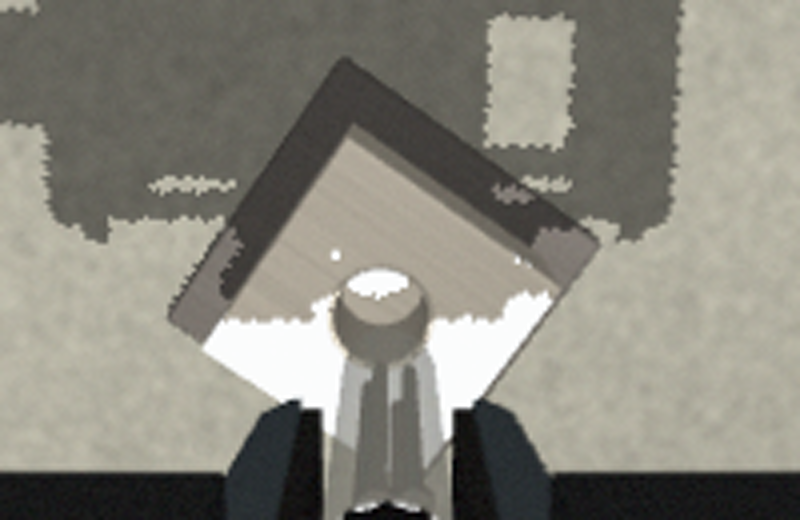

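drive_tool(
  plan=[
    [0, 0, 0, -1.2, 0.9, -15, 10],
    [0, 0, 0, -1.2, 0.9, -30, 10],
    [0, 0, 0, -1.2, 0.9, -35, 10],
    [0, 0, 0, -1.2, 0.9, -40, 10],
    [0, 0, 0, -1.2, 0.9, -45, 10],
    [0, 0, 0, -1.2, 0.9, -45, 10],
  ],
)

```text
time_s: 16.8
ee_pos: [605.0, -254.8, 120.2]
ee_rot: [144.8, 90.0, 121.8]
force: [0.9, 0.1, -0.5]
gripper_width: 19.9
```

drive_tool(
  plan=[
    [0, 0, 0, 0, 0, -6, 10],
    [0, 0, 0, 0, 0, -12, 10],
    [0, 0, 0, 0, 0, -18, 10],
    [0, 0, 0, 0, 0, -24, 10],
    [0, 0, 0, 0, 0, -30, 10],
    [0, 0, 0, 0, 0, -32, 10],
    [0, 0, 0, 0, 0, -32, 10],
  ],
)

```text
time_s: 17.68
ee_pos: [604.9, -254.8, 88.0]
ee_rot: [177.5, 90.0, 154.5]
force: [-0.2, -1.1, -0.7]
gripper_width: 19.6
```

drive_tool(
  plan=[
    [0, 0, 0, 0, 0, -1, 10],
    [0, 0, 0, 0, 0, -2, 10],
    [0, 0, 0, 0, 0, -2, 10],
  ],
)

```text
time_s: 18.05
ee_pos: [604.9, -254.8, 86.0]
ee_rot: [-178.9, 90.0, 158.1]
force: [-0.2, 0.5, -0.7]
gripper_width: 19.8
```

drive_tool(
  plan=[
    [0, 0, 0, 0, 0, -1, 10],
    [0, 0, 0, 0, 0, -2, 10],
    [0, 0, 0, 0, 0, -2, 10],
  ],
)

```text
time_s: 18.42
ee_pos: [604.8, -254.8, 83.9]
ee_rot: [-177.5, 90.0, 159.6]
force: [-0.0, -0.4, 0.7]
gripper_width: 19.5
```

drive_tool(
  plan=[
    [0, 0, 0, 0, 0, -1, 10],
    [0, 0, 0, 0, 0, -1.5, 10],
    [0, 0, 0, 0, 0, -1.5, 10],
  ],
)

```text
time_s: 18.8
ee_pos: [604.8, -254.7, 82.3]
ee_rot: [177.5, 90.0, 154.5]
force: [-0.1, -0.2, -0.2]
gripper_width: 19.4
```

drive_tool(
  plan=[
    [0, 0, 0, 0, 0, -1, 10],
    [0, 0, 0, 0, 0, -2, 10],
    [0, 0, 0, 0, 0, -2, 10],
  ],
)

```text
time_s: 19.18
ee_pos: [604.9, -254.7, 80.5]
ee_rot: [179.1, 90.0, 156.1]
force: [-0.0, -0.2, 1.0]
gripper_width: 19.7
```

drive_tool(
  plan=[
    [0, 0, 0, 0, 0, -1, 10],
    [0, 0, 0, 0, 0, -2, 10],
    [0, 0, 0, 0, 0, -2, 10],
  ],
)

```text
time_s: 19.55
ee_pos: [605.1, -254.8, 80.4]
ee_rot: [2.5, 90.0, -20.5]
force: [-1.8, 1.2, 9.3]
gripper_width: 19.4
```

drive_tool(
  plan=[
    [0, 0, 0, 0, 0, -1, 10],
    [0, 0, 0, 0, 0, -1, 10],
    [0, 0, 0, 0, 0, 0.6, 10],
    [0, 0, 0, 0, 0, 0.6, 45],
    [0, 0, 0, 0, 0, 0.6, 45],
    [0, 0, 0, 0, 0, 0.6, 45],
    [0, 0, 0, 0, 0, 0.6, 45],
    [0, 0, 0, 0, 0, 0.6, 60],
  ],
)

```text
time_s: 20.55
ee_pos: [605.1, -254.8, 81.0]
ee_rot: [2.1, 90.0, -20.9]
force: [0.0, -0.5, 0.1]
gripper_width: 52.4
```

drive_tool(
  plan=[
    [0, 0, 0, 0, 0, 20, 60],
    [0, 0, 0, 0, 0, 50, 60],
    [0, 0, 0, 0, 0, 90, 80],
    [0, 0, 0, 0, 0, 130, 80],
    [0, 0, 0, -60, 0, 150, 80],
    [0, 0, 0, -110, 0, 150, 80],
    [0, 0, 0, -150, 0, 150, 80],
    [0, 0, 0, -150, 0, 150, 80],
  ],
)

```text
time_s: 21.55
ee_pos: [452.8, -254.6, 231.7]
ee_rot: [-11.1, 89.9, -34.2]
force: [1.2, -0.4, 0.5]
gripper_width: 79.8
```

```bash
python3 - <<'E'
from h import *
a=grab_frame("side");c=grab_frame("scene")
L=cv2.resize(a[210:370,190:320],(520,640)) ;
A=cv2.resize(a[90:190,250:350],(400,400),interpolation=cv2.INTER_CUBIC)
B=cv2.resize(a[215:375,200:300],(375,600),interpolation=cv2.INTER_CUBIC)
D=cv2.resize(c[190:270,290:390],(400,320),interpolation=cv2.INTER_CUBIC)
o=np.zeros((600,780,3),np.uint8);o[:400,:400]=A;o[:600,402:777]=B;o[400:600,:250]=cv2.resize(D,(250,200));
cv2.imwrite("pics/f.png",o[:,:,::-1])
S=cam("side");C=cam("scene")
print('crop px of stand floor/cap top pred', proj(S,[[605,-255.5,52],[605,-255.5,102],[605,-255.5,120]]).round(1).tolist(),proj(C,[[605,-255.5,120]]).round(1))
for n in("side","scene"):
  for l in("tall_vial","short_vial"):
    print(n,l,[(round(d['p'],2),(np.array(d['location'])*W).round(1).tolist(),) for d in place_of(n,l)[:5]])
print('floor pred',proj(S,[605,-255.5,10]),proj(C,[605,-255.5,10]),state()['ee_pos'])
E
```

```text
crop px of stand floor/cap top pred [[293.9, 130.1], [294.5, 113.5], [294.7, 107.2]] [[172.9 196. ]]
side tall_vial [(0.98, [305.4, 370.1]), (0.67, [187.6, 397.8]), (0.61, [288.3, 141.9])]
side short_vial [(0.56, [264.4, 258.5])]
scene tall_vial [(0.71, [177.6, 224.0]), (0.65, [380.5, 222.1]), (0.56, [406.7, 280.0])]
scene short_vial []
floor pred [[293.4295294  143.27187146]] [[179.20620128 223.44882044]] [ 456.13414055 -254.85647142  230.66030824]
```

View pics/f.png

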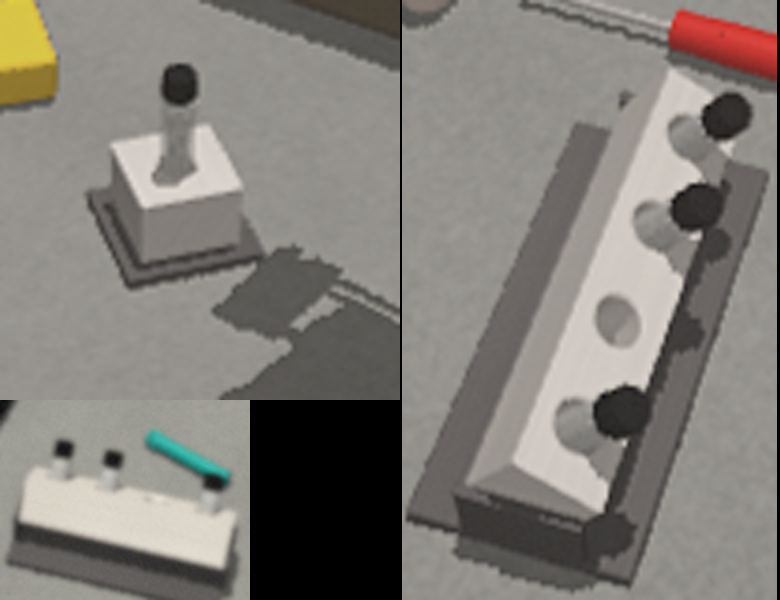

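```bash
python3 -c "
from workcell import *
print(env.job_done())"
```

```text
the job is handed in; nothing more can be done
None
```

I moved the short vial from the stand into the free rack hole (hole 0). I then took the tall vial out of rack hole 2, put it in the work stand, and handed the job in at about 22 s. The hand-in gave no verdict.

**Checks that passed:**
- Both vials were lowered until they met the bottom of the hole: about 23 N along the axis in the rack and about 9 N in the stand. I backed each off to about zero force before opening the fingers.
- In the final side view the tall vial stands upright in the stand with its cap up. Its cap top is within about 2 px of where it should be.
- The short vial stands out as far as its two neighbours, and those two are still in their holes. I did not re-measure the loose bystanders, but nothing suggested contact.

**Checks that disagreed:**
- **Rack hole 0:** bottom contact came about 8 mm deeper than my camera estimate of the mouth height implied.
- **Tall vial in the stand:** it touched down about 5 mm lower than I expected from its grasp in the rack. The last views cannot separate a 5 mm height difference well.
- **Rack vials:** they lean about 5° within the hole clearance. That is inside the 0.2 rad limit.

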